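Lock a T-foot accessory post into the microscope bench rail

TASK

Take the T-foot post from its grey stand, lower its T-shaped foot into the wide, blue-edged entry window of the aluminium T-slot rail, and slide the upright post along the slot until it presses the sprung red stop in by a few millimetres, gently, never near the stop's bottom. There, turn it a quarter turn so that its foot lies squarely across the slot and is locked, and let go, leaving it standing. Leave the bottle, the slide box and the lens case where they are.

Things in the scene. Friction and masses are not known exactly. Their poses are not given: they have to be found in the camera images.
- post: Loose upright post, 83 mm tall, 0.2-0.4 kg. Origin: centre of the underside of its steel T-head; z up the post. T-head z 0-10 mm: 34 long (own x) x 18 wide (own y), rounded ends, turns in a 34 mm circle. Stem 12 diameter, z 10-19; slippery flange 40 diameter, z 19-27; stem 18 diameter, z 27-38; grip block above. Half a turn makes no difference. At first it stands in the stand, flange on top.
- post_grip (a point): Centre of the post's black square grip block, on the axis, 60.5 mm above the post's origin. Block 30 x 30 mm, 45 mm tall (post z 38-83), its faces square to the post's x and y. A white line on its top runs along the post's x, that is along the T-head.
- stand: Fixed grey block, 84 (own x) x 82 mm, 28 mm high, with an open rectangular pocket 40 (own x) x 26 mm that holds the T-head loosely. Origin: centre of its underside.
- rail: Fixed aluminium T-slot rail, 210 long (own x) x 74 wide x 32 mm high; origin: centre of its underside, z up. Slot along own x on the centre line, floor at z 8. Lips 7 thick (z 25-32). With the post's flange resting on the top, the post's origin is at z 13, and the head has 2 mm vertical play under the lips. Under the lips the channel is 22 wide: no turning except in the pocket at the red stop.
- rail_window (a point): Centre of the blue-edged entry window, at the level of the rail's top: rail x = -70 mm. The window is 44 mm long (rail x -92 to -48) and 22 mm wide; the T-head passes down through it lengthwise.
- rail_slot_end (a point): Middle of the slot mouth at the rail's +x end, level with its top: rail x = 105 mm. From the window to here the mouth is 15 mm wide (stem passes, head is held under). The sprung red stop in it (top 5 mm down) is not measured: its face is anywhere at rail x 30-85; head touching it, the post's axis is 17 mm short of that. It turns without catching, either way, only with the stop pressed in 2-10 mm.
- oil_bottle: Bystander: amber bottle with black cap, 44 mm in diameter, 100 mm tall. Origin: centre of its underside.
- slide_box: Bystander: flat blue box with a white seam, 85 x 100 x 26 mm. Origin: centre of its underside.
- lens_case: Bystander: round white case, 45 mm in diameter, 65 mm tall. Origin: centre of its underside.
- stop (a joint): How far (m) the sprung red stop is pressed in along the slot, away from the window; 0 when untouched, wherever it stands. It starts to yield at about 2 N and takes 1.2 N more per mm (5 mm: about 8 N); it bottoms at 12 mm, and must not be pressed beyond 10 mm.
There are look-alikes about, which are no part of the job. What is shaped like the rail but green or purple is not meant.

How it is judged (in metres and radians):
On the way, in this order (a step that is already met when the one before it is completed fails the run):
1. the T-head is lowered through the entry window into the slot, lengthwise, post upright (x of post in the frame of rail between -0.08 and -0.06 m and y of post in the frame of rail between -0.004 and 0.004 m and z of post in the frame of rail below 0.0165 m and angle between post's own z axis and vertical below 0.15 rad and angle between the x axis of post and the x axis of rail, either way round below 0.25 rad), for 0.1 s.
2. the post has been slid along the slot and presses the sprung stop in, still lengthwise and under the lips (x of post in the frame of rail above 0.008 m and z of post in the frame of rail below 0.0165 m and angle between the x axis of post and the x axis of rail, either way round below 0.35 rad and value of joint stop above 0.002 m), for 0.1 s.
At the end, for the whole second after the job is handed in: The post stands upright (7 degrees) in the slot by the stop (origin past x = 5 mm of the rail and under 16.5 mm up: T-head under the lips), its T-head across the slot within 15 degrees, released and at rest; the three bystanders within 30 mm of where they stood (angle between the x axis of post and the y axis of rail, either way round below 0.26 rad and x of post in the frame of rail above 0.005 m and y of post in the frame of rail between -0.004 and 0.004 m and z of post in the frame of rail below 0.0165 m and angle between post's own z axis and vertical below 0.12 rad and linear speed of post below 0.02 m/s and angular speed of post below 0.2 rad/s and distance of each of oil_bottle, slide_box, lens_case from where it was at the start of the episode below 0.03 m); the robot touches nothing.
It fails at once if a bystander was pushed about (moved more than 30 mm) (distance of any of oil_bottle, slide_box, lens_case from where it was at the start of the episode above 0.03 m).
It fails at once if the sprung stop was pressed in by over 10 mm (value of joint stop above 0.01 m).
It also fails if it takes over 61 s, if anything falls off the work surface, if the arm or the gripper's body presses on something with over 40 N, if the wrist force passes 120 N, or if a joint passes its speed limit or range.

ROBOT

A 7-joint arm with a two-finger parallel gripper is mounted at the origin on the work surface. World frame = base frame: x ahead of the robot, y to its left, z up, the work surface at z = 0. Lengths are in mm, angles in rad, forces in N, time in s.
With the tool pointing down it reaches from about 350 to 900 mm from the base axis. Payload 8.1 kg.
Tool frame: the origin (TCP) lies midway between the tips of the shut fingers; the grasp point (between the pads) lies 19 mm behind it; z points along the fingers, y is the line along which they close (so a half turn about z gives the same grasp; the last joint's range is limited). The gripper opens to 92 mm and grips with 3 to 60 N. Pads are 19 mm wide; open, the fingers measure 130 mm over their backs; the gripper's body (75 mm by 190 mm) begins 47 mm behind the grasp point.
Start: joints at [1.137, 0.434, 0.025, 1.573, -0.012, 1.134, -0.075], TCP at [202.977, -591.136, 226.742] pointing down, gripper open.
Joint ranges: [-2.62, 2.62], [-0.44, 2.09], [-1.27, 1.32], [0.08, 2.57], [-1.32, 4.46], [0.12, 2], [-2.74, 2.74]. Speed limits (rad/s): [2.22, 2.22, 3.01, 3.01, 3.14, 3.14, 3.14].

INTERFACE

Orientations are given as a rotation vector (axis times angle).
In Python, from bench import r gives the robot as it stands.
- The arm moves only by the tool move_arm, never from a script. Its argument "moves" is a list of rows, each an object of numbers: "rx", "ry", "rz": the turn, a rotation vector about the tool's x, y, z in rad; "tx", "ty", "tz": the shift along the tool's x, y, z in units of 25 mm (1.0 is 25 mm); "fingers": the finger opening in mm, from 0 to 91.8. A call has 1 to 12 rows; each row is the pose to reach, as a shift and turn from the pose commanded when the call began, along the tool's axes at that moment; what a row does not reach only later rows make up. A row lasts 1/12 s, in which the tool goes at most 41.7 mm and 7.16 degrees, less where a joint would pass 70% of its speed; a pose out of reach is approached as far as the arm can. A call with a gripper value outside its range is refused whole. The fingers move at their own pace and stop on an object; "grip_force" is the grip in N (left out, the last holds). Time passes only in rows, so rows that repeat a pose let the fingers close. It gives the time, the measured TCP pose, the force, the opening and the grip force at its end, in the units of the state.
- r.sense(): the state, without advancing time (a new reading comes with each control period).
- r.read_camera(name): name is "scene" or "top" or "wrist"; returns the picture (400x640x3 uint8, blue, green, red); there is no depth.
- r.get_calibration(name): a dict with "mtx" (3x3 intrinsics, pixels), "view" (4x4, takes a point from world to camera coordinates). Camera axes: x right, y down, z forward; pixel columns grow to the right and rows downward; lengths in mm; the calibration is good to about 2 mm. A picture is of the moment at which its call begins: read the wrist's pose just before it. get_calibration takes no time and is no camera call; for the wrist camera it gives the pose at the moment of the call.
- r.finish_job(): hands the job in; it is judged then, once.
Trained networks look in the newest picture that a camera, given by its name, has taken for a name from the list of things; names that differ only in an ending like _2 or _b are one class to them, and where a whole thing is asked for, a point or a joint stands for the part that bears it (a point fixed in the world has none). Each returns a list of dicts, best first, with "confidence" (0 to 1); they miss things now and then, are a little off and sometimes report something else, mostly with a low value. They report only what shows in the picture. A call takes as long as a camera call. They do not tell look-alikes from the thing itself.
- r.search_frame(camera, target): "xyz" ([x, y, z] in mm, in world coordinates, good to about 4 mm: the middle of the surface that is visible of it).
- r.masks_of(camera, target): "mask" (400x640 bool, what is visible of it).
The state is a dict: "time": time; "q": joint angles; "joint_vel": joint speeds; "tau": joint torques, N m; "position": TCP position; "orientation": TCP orientation; "contact_force": force on the tool from outside, world axes, zero at the start; "wrist_torque": the same for the moment, N m; "gripper_width": opening from 0.0 (shut) to 1.0 (fully open); "finger_force": force on a finger pad.
Only numpy, scipy, OpenCV 4.12 (cv2) and the standard library are available. Lean on these libraries where they do the work, as an engineer would, in place of code of your own. Each camera call takes 0.05 s, during which the arm holds its last target. There are 200 camera calls.

## Working session

There is one attempt and no reset: what is moved stays moved. The work goes in short steps, Python scripts to look and compute and a tool call to move; the robot and the scene stay as the last step left them, time stands still between calls to the robot, and variables do not carry over. Pictures are saved under pics/ and viewed, at most 10 in all, crops included, and the job is handed in when it is done.

Besides the shell and the picture viewer there is one more tool, called as a command line: name --argument value ..., lists and objects as JSON in quotes. move_arm: Moves the arm, as the interface text tells. Its arguments: {"type":"object","properties":{"moves":{"type":"array"},"grip_force":{"type":"number"}},"required":["moves"]}

```bash
mkdir -p pics; python3 - <<'E'
from bench import r
import cv2,numpy as np
for c in("scene","top"):
    im=r.read_camera(c); cv2.imwrite(f"pics/{c}0.png",im)
    for t in("post","post_grip","stand","rail","rail_window","rail_slot_end","oil_bottle","slide_box","lens_case"):
        K=r.get_calibration(c)
        for d in r.search_frame(c,t):
            p=K["view"]@np.r_[d["xyz"],1];u=K["mtx"]@p[:3];u=u/u[2]
            print(c,t,round(d["confidence"],2),np.round(d["xyz"]),np.round(u[:2]))
s=r.sense();print(s["time"],s["position"],s["orientation"],s["gripper_width"])
E
```

```text
scene post 0.63 [544. 206.  32.] [381. 244.]
scene post 0.56 [ 606. -102.   72.] [294. 184.]
scene post_grip 0.77 [ 605. -106.   72.] [293. 183.]
scene stand 0.9 [615. -98.  26.] [293. 196.]
scene rail 0.97 [379. 492.  36.] [503. 276.]
scene rail 0.83 [764. 217.  28.] [325. 294.]
scene rail 0.81 [328. 240.  28.] [439. 212.]
scene rail 0.78 [385. -20.  32.] [364. 173.]
scene rail 0.75 [535. 205.  32.] [383. 242.]
scene rail 0.27 [ 616. -465.   54.] [226. 131.]
scene rail_window 0.89 [384. -19.  36.] [365. 172.]
scene rail_window 0.87 [766. 218.  32.] [324. 294.]
scene rail_window 0.78 [328. 240.  32.] [439. 211.]
scene rail_window 0.61 [539. 207.  30.] [382. 244.]
scene rail_window 0.56 [376. 491.  34.] [504. 276.]
scene rail_slot_end 0.96 [388. -14.  33.] [365. 174.]
scene rail_slot_end 0.93 [374. 490.  32.] [503. 276.]
scene rail_slot_end 0.85 [762. 217.  35.] [325. 293.]
scene rail_slot_end 0.73 [324. 242.  35.] [441. 210.]
scene rail_slot_end 0.66 [541. 206.  33.] [382. 243.]
scene oil_bottle 0.95 [562. 459.  61.] [453. 306.]
scene slide_box 0.82 [ 778. -117.   24.] [246. 220.]
sc
[... 576 characters left out ...]
[755. 210.  33.] [269. 126.]
top rail_window 0.67 [374. -29.  30.] [337. 239.]
top rail_window 0.6 [366. 479.  32.] [187. 238.]
top rail_slot_end 0.93 [361. 480.  29.] [187. 239.]
top rail_slot_end 0.7 [318. 229.  34.] [260. 254.]
top rail_slot_end 0.7 [378. -29.  32.] [336. 238.]
top rail_slot_end 0.68 [532. 196.  32.] [271. 191.]
top rail_slot_end 0.58 [758. 206.  31.] [270. 125.]
top oil_bottle 0.55 [545. 448.  64.] [195. 185.]
top slide_box 0.94 [ 772. -127.   26.] [367. 123.]
top slide_box 0.3 [ 593. -114.   92.] [364. 173.]
top lens_case 0.64 [ 616. -469.   62.] [471. 169.]
1.0 [ 202.97817009 -591.15543217  226.75485162] [3.09867474e+00 5.17125034e-01 5.58178377e-06] 0.9992985731149072
```

```bash
python3 - <<'E'
import cv2
a=cv2.imread("pics/scene0.png")[100:340,170:570];b=cv2.imread("pics/top0.png")[90:280,150:490]
cv2.imwrite("pics/s1.png",cv2.resize(a,None,fx=2,fy=2,interpolation=2))
cv2.imwrite("pics/t1.png",cv2.resize(b,None,fx=2.3,fy=2.3,interpolation=2))
E
```

```text
(no output)
```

View pics/s1.png

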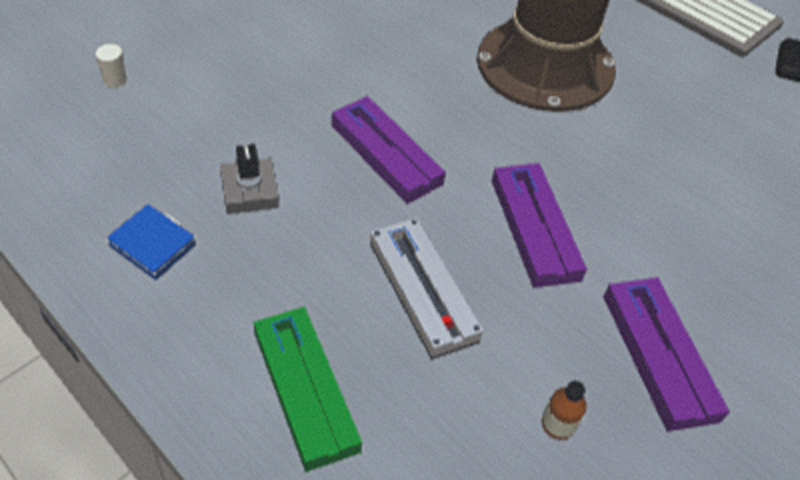

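View pics/t1.png

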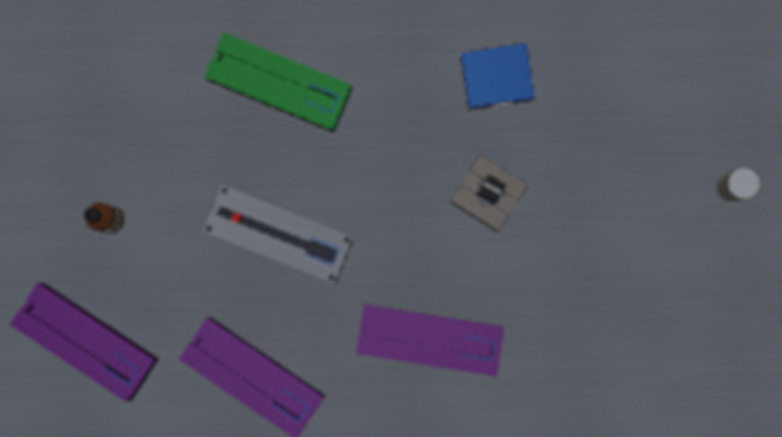

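The scene crop shows five rail-shaped things. Their full-scene pixels are purple (364,173), (439,211) and (503,276), green (325,294), and bare aluminium (382,243). Only the last is grey with blue window edges and a red stop, which shows at crop (447,321), so that is the rail. The post stands at scene (293,184). Next I'll go above the post.

```bash
cat > h.py <<'E'
from bench import r
import numpy as np,cv2
from scipy.spatial.transform import Rotation as R
def pose():
    s=r.sense();return np.array(s["position"]),R.from_rotvec(s["orientation"])
def yaw(): x=pose()[1].as_matrix()[:,0];return np.arctan2(x[1],x[0])
def to(p,y):
    P,Q=pose();G=R.from_euler('z',y)*R.from_euler('x',np.pi)
    print("t",np.round(Q.inv().apply(np.array(p)-P)/25,3),"r",np.round((Q.inv()*G).as_rotvec(),4))
def ray(c,uv,z,K=None):
    K=K or r.get_calibration(c);V=np.array(K["view"]);d=np.linalg.inv(K["mtx"])@np.r_[uv,1]
    o=-V[:3,:3].T@V[:3,3];d=V[:3,:3].T@d;return o+d*(z-o[2])/d[2]
def proj(c,p):
    K=r.get_calibration(c);u=np.array(K["mtx"])@(np.array(K["view"])@np.r_[p,1])[:3];return u[:2]/u[2]
E
python3 - <<'E'
from h import *
V=np.array(r.get_calibration("wrist")["view"]);o=-V[:3,:3].T@V[:3,3]
P,Q=pose();print("cam in tool",Q.inv().apply(o-P), (Q.inv().as_matrix()@V[:3,:3].T).round(2),r.get_calibration("wrist")["mtx"])
print(yaw()); to([597,-110,290],yaw())
im=r.read_camera("top")
for d in r.masks_of("top","rail"):
    m=d["mask"];
    if m[191,272]:
        cc=cv2.boxPoints(cv2.minAreaRect(np.argwhere(m)[:,::-1].astype(np.float32)));print([ray("top",c,32).round() for c in cc])
E
```

```text
cam in tool [  68.65912068    0.55189049 -158.08744559] [[-0.   -0.97 -0.26]
 [ 1.   -0.    0.  ]
 [-0.   -0.26  0.97]] [[288.57831069   0.         316.91570251]
 [  0.         288.57831069 197.63920799]
 [  0.           0.           1.        ]]
0.33072389994644524
t [ 21.157 -13.085  -2.531] r [0.0001 0.     0.    ]
[array([531., 313.,  32.]), array([603., 286.,  32.]), array([526.,  86.,  32.]), array([455., 113.,  32.])]
```

move_arm --moves '[{"tx": 21.0,"ty": -13.0,"tz": -2.5,"fingers": 70},{"tx": 21.0,"ty": -13.0,"tz": -2.5},{"tx": 21.0,"ty": -13.0,"tz": -2.5},{"tx": 21.0,"ty": -13.0,"tz": -2.5},{"tx": 21.0,"ty": -13.0,"tz": -2.5},{"tx": 21.0,"ty": -13.0,"tz": -2.5},{"tx": 21.0,"ty": -13.0,"tz": -2.5},{"tx": 21.0,"ty": -13.0,"tz": -2.5},{"tx": 21.0,"ty": -13.0,"tz": -2.5},{"tx": 21.0,"ty": -13.0,"tz": -2.5},{"tx": 21.0,"ty": -13.0,"tz": -2.5},{"tx": 21.0,"ty": -13.0,"tz": -2.5}]' --grip_force 30

```text
schema error: expected keys rx, ry, rz, tx, ty, tz, fingers
```

```bash
python3 - <<'E'
from h import *
print(pose()[0],yaw()); to([597,-110,290],0.33)
E
```

```text
[ 202.94425468 -591.13371617  226.7528588 ] 0.3306607088336269
t [ 21.157 -13.085  -2.531] r [0.     0.     0.0007]
```

All seven keys are needed in every row.

move_arm --moves '[{"rx": 0,"ry": 0,"rz": 0,"tx": 21.0,"ty": -13.0,"tz": -2.5,"fingers": 70},{"rx": 0,"ry": 0,"rz": 0,"tx": 21.0,"ty": -13.0,"tz": -2.5,"fingers": 70},{"rx": 0,"ry": 0,"rz": 0,"tx": 21.0,"ty": -13.0,"tz": -2.5,"fingers": 70},{"rx": 0,"ry": 0,"rz": 0,"tx": 21.0,"ty": -13.0,"tz": -2.5,"fingers": 70},{"rx": 0,"ry": 0,"rz": 0,"tx": 21.0,"ty": -13.0,"tz": -2.5,"fingers": 70},{"rx": 0,"ry": 0,"rz": 0,"tx": 21.0,"ty": -13.0,"tz": -2.5,"fingers": 70},{"rx": 0,"ry": 0,"rz": 0,"tx": 21.0,"ty": -13.0,"tz": -2.5,"fingers": 70},{"rx": 0,"ry": 0,"rz": 0,"tx": 21.0,"ty": -13.0,"tz": -2.5,"fingers": 70},{"rx": 0,"ry": 0,"rz": 0,"tx": 21.0,"ty": -13.0,"tz": -2.5,"fingers": 70},{"rx": 0,"ry": 0,"rz": 0,"tx": 21.0,"ty": -13.0,"tz": -2.5,"fingers": 70},{"rx": 0,"ry": 0,"rz": 0,"tx": 21.0,"ty": -13.0,"tz": -2.5,"fingers": 70},{"rx": 0,"ry": 0,"rz": 0,"tx": 21.0,"ty": -13.0,"tz": -2.5,"fingers": 70}]' --grip_force 30

```text
time: 2.1
position: [518.9, -204.4, 277.6]
orientation: [3.098, 0.517, 0.001]
contact_force: [1.5, -1.0, -0.7]
gripper_width: 0.767
finger_force: 0.0
```

```bash
python3 - <<'E'
from h import *
print(pose()[0],yaw(),r.sense()["time"]); to([597,-110,290],0.33)
E
```

```text
[ 518.94550749 -204.43443508  277.61134208] 0.33044225929891785 2.1
t [ 4.179 -2.56  -0.495] r [ 0.0005 -0.0004  0.0004]
```

move_arm --moves '[{"rx": 0,"ry": 0,"rz": 0,"tx": 3.0,"ty": -1.7,"tz": -0.4,"fingers": 70},{"rx": 0,"ry": 0,"rz": 0,"tx": 3.0,"ty": -1.7,"tz": -0.4,"fingers": 70},{"rx": 0,"ry": 0,"rz": 0,"tx": 3.0,"ty": -1.7,"tz": -0.4,"fingers": 70},{"rx": 0,"ry": 0,"rz": 0,"tx": 3.0,"ty": -1.7,"tz": -0.4,"fingers": 70},{"rx": 0,"ry": 0,"rz": 0,"tx": 3.0,"ty": -1.7,"tz": -0.4,"fingers": 70}]'

```text
time: 2.52
position: [574.9, -141.8, 286.8]
orientation: [3.098, 0.518, -0.001]
contact_force: [-0.5, -0.6, -0.6]
gripper_width: 0.764
finger_force: 0.0
```

```bash
python3 - <<'E'
from h import *
print(pose()[0],yaw(),r.sense()["time"])
im=r.read_camera("wrist")
for t in("post","post_grip","stand"):
    for d in r.search_frame("wrist",t): print(t,d["confidence"],np.round(d["xyz"]),proj("wrist",d["xyz"]).round())
cv2.imwrite("pics/w1.png",im)
E
```

```text
[ 574.93594828 -141.77511766  286.78748642] 0.331330951657849 2.5167
post_grip 0.78 [ 604. -119.   90.] [305. 147.]
stand 0.77 [ 601. -111.   28.] [301. 144.]
```

View pics/w1.png

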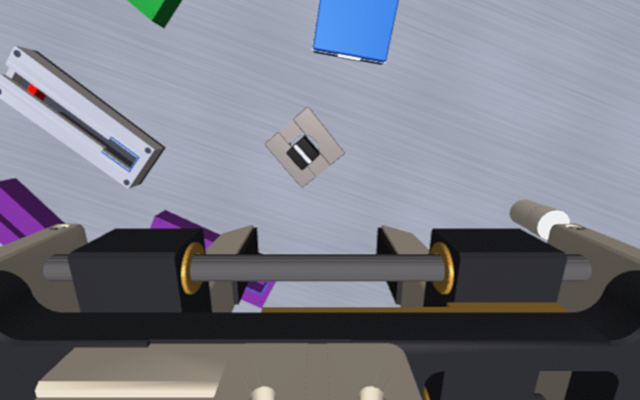

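The wrist view shows the stand around (304,147) with the black block and white line at about (302,152). The aluminium rail is at the upper left, with its window at (120,155) and the red stop at (35,90). I'll enlarge the post.

```bash
python3 - <<'E'
from h import *
im=cv2.imread("pics/w1.png");c=im[100:195,255:355]
cv2.imwrite("pics/w1c.png",cv2.resize(c,None,fx=6,fy=6,interpolation=cv2.INTER_CUBIC))
d=r.masks_of("wrist","post_grip")
for x in d: print(x["confidence"],x["mask"].sum(),cv2.minAreaRect(np.argwhere(x["mask"])[:,::-1].astype(np.float32)))
d=r.masks_of("wrist","stand")
for x in d:
    b=cv2.boxPoints(cv2.minAreaRect(np.argwhere(x["mask"])[:,::-1].astype(np.float32)));p=np.array([ray("wrist",q,28) for q in b])
    print(x["confidence"],b,p.round(),p.mean(0),np.arctan2(*(p[1]-p[0])[[1,0]]),np.linalg.norm(p[1]-p[0]),np.linalg.norm(p[2]-p[1]))
E
```

```text
0.78 757 ((303.7500305175781, 150.25001525878906), (28.284271240234375, 30.40559196472168), 45.0)
0.7 [[263.1176   143.47057 ]
 [306.84705  105.988205]
 [345.31763  150.87056 ]
 [301.5882   188.35292 ]] [[ 584.  -59.   28.]
 [ 653. -102.   28.]
 [ 612. -174.   28.]
 [ 540. -132.   28.]] [ 597.29071041 -116.87811759   28.        ] -0.5603502098625783 80.85987669811921 82.22438087007062
0.26 [[-16.375835  88.53691 ]
 [ 18.859062  38.201344]
 [168.79195  143.15437 ]
 [133.55704  193.48994 ]] [[533. 320.  28.]
 [612. 279.  28.]
 [541.  68.  28.]
 [451. 103.  28.]] [534.33665988 192.40993303  28.        ] -0.4783553649450899 89.06552887431414 222.53063051804926
```

View pics/w1c.png

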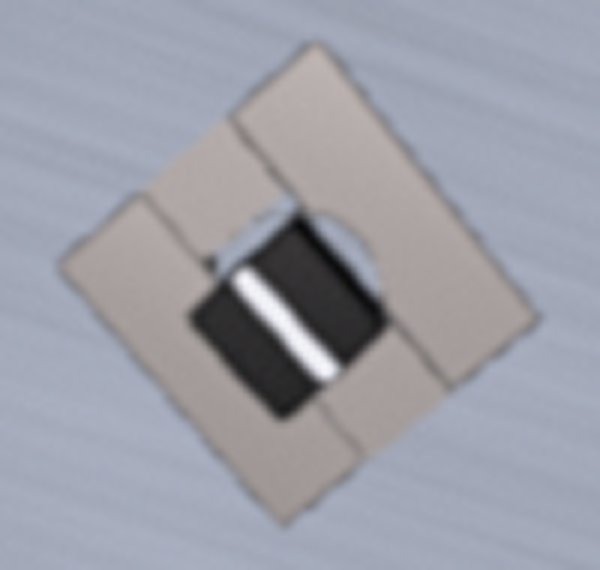

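```bash
python3 - <<'E'
from h import *
a=ray("wrist",[295.2,145.8],92);b=ray("wrist",[310,162.7],92);print(a,b,(a+b)/2,np.linalg.norm(b-a),np.arctan2(*(a-b)[[1,0]]))
print("q",np.round(r.sense()["q"],3),yaw(),pose()[0])
# rail corners of top view from this image
for n,uv in {"winUR":(148,150),"red":(34,90)}.items(): print(n,ray("wrist",uv,32).round())
E
```

```text
[ 602.69859375 -106.38366988   92.        ] [ 589.03048619 -129.81455103   92.        ] [ 595.86453997 -118.09911045   92.        ] 27.126064138530754 1.0427188990670089
q [ 0.306  0.352 -0.212  1.552  0.077  1.246 -1.16 ] 0.32877431425008574 [ 574.53522748 -142.79221069  287.18615958]
winUR [523.  92.  32.]
red [554. 252.  32.]
```

```bash
python3 - <<'E'
from h import *
to([596,-118,150],1.02);to([596,-118,50],1.02)
E
```

```text
t [ 1.134 -0.663  5.487] r [ 3.000e-04  3.000e-04 -6.912e-01]
t [ 1.134 -0.665  9.487] r [ 3.000e-04  3.000e-04 -6.912e-01]
```

move_arm --moves '[{"rx": 0,"ry": 0,"rz": -0.691,"tx": 1.13,"ty": -0.66,"tz": 5.2,"fingers": 70},{"rx": 0,"ry": 0,"rz": -0.691,"tx": 1.13,"ty": -0.66,"tz": 5.2,"fingers": 70},{"rx": 0,"ry": 0,"rz": -0.691,"tx": 1.13,"ty": -0.66,"tz": 5.2,"fingers": 70},{"rx": 0,"ry": 0,"rz": -0.691,"tx": 1.13,"ty": -0.66,"tz": 5.2,"fingers": 70},{"rx": 0,"ry": 0,"rz": -0.691,"tx": 1.13,"ty": -0.66,"tz": 5.2,"fingers": 70},{"rx": 0,"ry": 0,"rz": -0.691,"tx": 1.13,"ty": -0.66,"tz": 5.2,"fingers": 70},{"rx": 0,"ry": 0,"rz": -0.691,"tx": 1.13,"ty": -0.66,"tz": 5.2,"fingers": 70},{"rx": 0,"ry": 0,"rz": -0.691,"tx": 1.13,"ty": -0.66,"tz": 5.2,"fingers": 70}]'

```text
time: 3.48
position: [596.4, -117.5, 157.2]
orientation: [2.743, 1.531, 0.0]
contact_force: [-0.1, 0.2, -0.3]
gripper_width: 0.763
finger_force: 0.0
```

```bash
python3 - <<'E'
from h import *
im=r.read_camera("wrist");cv2.imwrite("pics/w2.png",im)
print(pose()[0],yaw(),r.sense()["q"],proj("wrist",[596,-118,92]))
for d in r.search_frame("wrist","post_grip"): print(d["confidence"],np.round(d["xyz"]))
to([596,-118,50],1.02)
E
```

```text
[ 596.4687669  -117.40594325  157.32745969] 1.0180015772132116 [ 0.35664663  0.50016036 -0.36171279  1.67788511  0.20322187  1.00026086
 -0.62747635] [317.01871531 208.43124258]
0.88 [ 599. -109.   92.]
t [-3.700e-02 -4.000e-03  4.296e+00] r [ 0.0006 -0.     -0.0014]
```

View pics/w2.png

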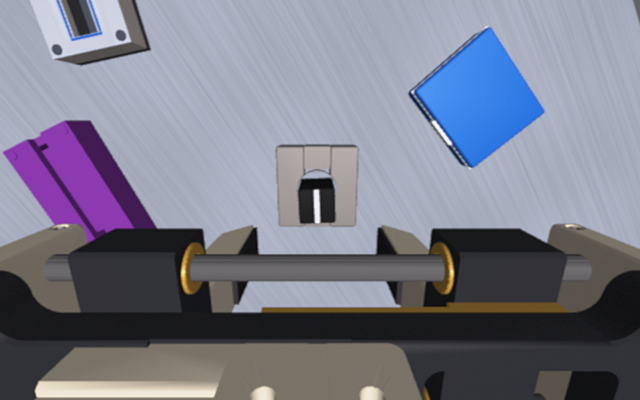

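The line shows upright at column 317, rows 190–222, within 2 px of the prediction. Descend and grip.

move_arm --moves '[{"rx": 0,"ry": 0,"rz": 0,"tx": 0,"ty": 0,"tz": 1.3,"fingers": 70},{"rx": 0,"ry": 0,"rz": 0,"tx": 0,"ty": 0,"tz": 2.6,"fingers": 70},{"rx": 0,"ry": 0,"rz": 0,"tx": 0,"ty": 0,"tz": 3.6,"fingers": 70},{"rx": 0,"ry": 0,"rz": 0,"tx": 0,"ty": 0,"tz": 4.28,"fingers": 70},{"rx": 0,"ry": 0,"rz": 0,"tx": 0,"ty": 0,"tz": 4.28,"fingers": 50},{"rx": 0,"ry": 0,"rz": 0,"tx": 0,"ty": 0,"tz": 4.28,"fingers": 20},{"rx": 0,"ry": 0,"rz": 0,"tx": 0,"ty": 0,"tz": 4.28,"fingers": 20},{"rx": 0,"ry": 0,"rz": 0,"tx": 0,"ty": 0,"tz": 4.28,"fingers": 20},{"rx": 0,"ry": 0,"rz": 0,"tx": 0,"ty": 0,"tz": 4.28,"fingers": 20},{"rx": 0,"ry": 0,"rz": 0,"tx": 0,"ty": 0,"tz": 4.28,"fingers": 20},{"rx": 0,"ry": 0,"rz": 0,"tx": 0,"ty": 0,"tz": 4.28,"fingers": 20},{"rx": 0,"ry": 0,"rz": 0,"tx": 0,"ty": 0,"tz": 4.28,"fingers": 20}]' --grip_force 45

```text
time: 4.58
position: [597.0, -116.9, 50.9]
orientation: [2.74, 1.535, 0.001]
contact_force: [0.1, 0.1, 6.0]
gripper_width: 0.326
finger_force: 44.6
```

move_arm --moves '[{"rx": 0,"ry": 0,"rz": 0,"tx": 0,"ty": 0,"tz": -0.8,"fingers": 20},{"rx": 0,"ry": 0,"rz": 0,"tx": 0,"ty": 0,"tz": -2.0,"fingers": 20},{"rx": 0,"ry": 0,"rz": 0,"tx": 0,"ty": 0,"tz": -3.6,"fingers": 20},{"rx": 0,"ry": 0,"rz": 0,"tx": 0,"ty": 0,"tz": -5.2,"fingers": 20},{"rx": 0,"ry": 0,"rz": 0,"tx": 0,"ty": 0,"tz": -5.6,"fingers": 20}]'

```text
time: 5.0
position: [599.2, -116.7, 196.4]
orientation: [2.736, 1.534, 0.01]
contact_force: [1.6, 0.1, -1.2]
gripper_width: 0.327
finger_force: 44.6
```

```bash
python3 - <<'E'
from h import *
s=r.sense();print(pose()[0],yaw(),s["contact_force"],s["finger_force"])
to([504,134,190],1.20)
E
```

```text
[ 599.20826491 -116.67768747  196.39769566] 1.0217600479977527 [ 1.57161291  0.05650349 -1.22758605] 44.648741483688354
t [ 6.565 -8.483  0.216] r [ 0.0077 -0.0028 -0.1783]
```

move_arm --moves '[{"rx": 0,"ry": 0,"rz": -0.178,"tx": 1.0,"ty": -1.2,"tz": 0.1,"fingers": 20},{"rx": 0,"ry": 0,"rz": -0.178,"tx": 2.0,"ty": -2.4,"tz": 0.1,"fingers": 20},{"rx": 0,"ry": 0,"rz": -0.178,"tx": 3.0,"ty": -3.7,"tz": 0.2,"fingers": 20},{"rx": 0,"ry": 0,"rz": -0.178,"tx": 4.0,"ty": -5.0,"tz": 0.2,"fingers": 20},{"rx": 0,"ry": 0,"rz": -0.178,"tx": 5.0,"ty": -6.3,"tz": 0.2,"fingers": 20},{"rx": 0,"ry": 0,"rz": -0.178,"tx": 5.9,"ty": -7.5,"tz": 0.2,"fingers": 20},{"rx": 0,"ry": 0,"rz": -0.178,"tx": 6.5,"ty": -8.4,"tz": 0.2,"fingers": 20},{"rx": 0,"ry": 0,"rz": -0.178,"tx": 6.56,"ty": -8.48,"tz": 0.2,"fingers": 20},{"rx": 0,"ry": 0,"rz": -0.178,"tx": 6.56,"ty": -8.48,"tz": 0.2,"fingers": 20},{"rx": 0,"ry": 0,"rz": -0.178,"tx": 6.56,"ty": -8.48,"tz": 0.2,"fingers": 20},{"rx": 0,"ry": 0,"rz": -0.178,"tx": 6.56,"ty": -8.48,"tz": 0.2,"fingers": 20}]'

```text
time: 5.92
position: [501.7, 132.1, 184.7]
orientation: [2.595, 1.77, -0.001]
contact_force: [0.2, -0.1, -2.6]
gripper_width: 0.324
finger_force: 44.6
```

```bash
python3 - <<'E'
from h import *
im=r.read_camera("wrist");cv2.imwrite("pics/w3.png",im)
s=r.sense();P=pose()[0];print(P,yaw(),s["q"],s["contact_force"])
d=np.array([np.cos(1.2),np.sin(1.2),0])
print("post origin->",proj("wrist",P-[0,0,41]),"top",proj("wrist",P+[0,0,42]))
for d in r.search_frame("wrist","rail_window")+r.search_frame("wrist","rail"): print(d["confidence"],np.round(d["xyz"]),proj("wrist",d["xyz"]))
E
```

```text
[501.76782553 132.01971562 184.75173064] 1.1972016768438738 [ 0.02733112  0.35532526 -0.50078706  1.85277064  0.20260566  0.9843137
 -0.9336707 ] [ 0.78210739 -0.1685863  -2.78144089]
post origin-> [317.53355436 217.36068104] top [318.01300944 277.69354737]
0.94 [328. 240.  34.] [127.83383054 151.0587728 ]
0.83 [530. 212.  33.] [314.56406774 104.25217327]
0.61 [742. 169.  27.] [525.43814048  64.79890895]
0.52 [415.   6.  37.] [288.79889739 304.87626837]
0.34 [504. 143. 221.] [314.17693845 249.11127804]
0.91 [338. 387.  22.] [65.67417227  3.94403582]
0.89 [738. 171.  29.] [522.87672263  64.08514522]
0.75 [533. 215.  31.] [316.13575318  99.85824445]
0.72 [331. 241.  32.] [131.12316111 148.80477014]
0.45 [410.   4.  27.] [286.70641613 302.04435275]
```

View pics/w3.png

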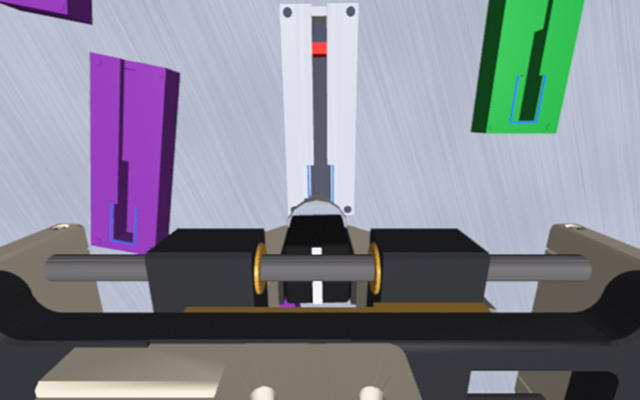

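The wrist view shows the aluminium rail straight ahead, with blue window edges at columns ~308 and ~333 starting at row ~165, and the red stop at (319,48). The held post hides the near end of the rail. I'll measure these features.

```bash
python3 - <<'E'
from h import *
im=cv2.imread("pics/w3.png").astype(int);B,G,Rr=im[...,0],im[...,1],im[...,2]
red=(Rr>180)&(G<100);red[:, :280]=0;red[:,360:]=0
v,u=np.nonzero(red);print("red",u.min(),u.max(),v.min(),v.max())
print("red face",ray("wrist",[(u.min()+u.max())/2,v.max()+.5],27),"back",ray("wrist",[(u.min()+u.max())/2,v.min()-.5],27))
bl=(B-Rr>60)&(B>130);bl[:,:295]=0;bl[:,345:]=0;bl[:150]=0;bl[205:]=0
v,u=np.nonzero(bl);L=u<320
print("blue v",v.min(),v.max())
for m in(L,~L):
    if m.sum():print("blue",np.polyfit(v[m],u[m],1),[ray("wrist",[np.median(u[m&(v==k)]),k],32).round(1) for k in(v[m].min(),185,v[m].max()) if (m&(v==k)).any()])
# slot dark mouth centres and rail edges per row
pts=[];ed=[]
for k in range(70,160,10):
    g=im[k,290:350].sum(1)/3; dk=np.nonzero(g<130)[0]+290
    pts.append(ray("wrist",[(dk.min()+dk.max())/2,k],32)[:2]); print(k,dk.min(),dk.max(),end="; ")
pts=np.array(pts);vx,vy,x0,y0=cv2.fitLine(pts.astype(np.float32),cv2.DIST_HUBER,0,.01,.01).ravel();print("\nslot yaw",np.arctan2(vy,vx),x0,y0)
for k in(60,100,140,180):
    print(k,[tuple(im[k,c]) for c in()], np.nonzero(np.abs(np.diff(im[k,270:375].sum(1)))>60)[0]+270)
print([im[k,319].tolist() for k in range(0,60,4)])
for n,uv in {"holeL":(287,12.5),"holeR":(351,11.5),"nearR":(347.5,209)}.items(): print(n,ray("wrist",uv,32).round(1))
E
```

```text
red 313 325 42 53
red face [551.61016171 255.08300954  27.        ] back [555.54494948 265.17734496  27.        ]
blue v 165 202
blue [1.36880597e-02 3.05598624e+02] [array([499.6, 156. ,  32. ]), array([491.8, 135.2,  32. ]), array([486.7, 122.5,  32. ])]
blue [-1.02103877e-03  3.32243030e+02] [array([524.8, 146.1,  32. ]), array([516.5, 125.6,  32. ]), array([510.1, 107.1,  32. ])]
70 313 325; 80 313 325; 90 313 325; 100 313 326; 110 314 326; 120 314 326; 130 314 326; 140 314 326; 150 314 326; 
slot yaw 1.2160109 532.28284 203.84103
60 [] [310 311 312 325 326 327]
100 [] [311 312 313 325 326 327]
140 [] [312 313 325 326 327]
180 [] [306 307 308 310 311 329 330 333]
[[208, 190, 183], [204, 186, 179], [239, 227, 224], [239, 227, 224], [136, 129, 128], [86, 86, 90], [105, 90, 86], [105, 90, 86], [106, 90, 86], [107, 91, 86], [105, 90, 78], [64, 75, 253], [65, 75, 250], [66, 75, 255], [24, 21, 88]]
holeL [535.8 298.4  32. ]
holeR [592.8 277.   32. ]
nearR [523.   93.3  32. ]
```

```bash
python3 - <<'E'
from h import *
to([504.5,130.5,84],1.21)
E
```

```text
t [-0.027  0.133  4.033] r [-0.0001  0.0005 -0.0125]
```

move_arm --moves '[{"rx": 0,"ry": 0,"rz": -0.0125,"tx": -0.02,"ty": 0.13,"tz": 1.0,"fingers": 20},{"rx": 0,"ry": 0,"rz": -0.0125,"tx": -0.02,"ty": 0.13,"tz": 2.2,"fingers": 20},{"rx": 0,"ry": 0,"rz": -0.0125,"tx": -0.02,"ty": 0.13,"tz": 3.3,"fingers": 20},{"rx": 0,"ry": 0,"rz": -0.0125,"tx": -0.02,"ty": 0.13,"tz": 3.9,"fingers": 20},{"rx": 0,"ry": 0,"rz": -0.0125,"tx": -0.02,"ty": 0.13,"tz": 4.0,"fingers": 20},{"rx": 0,"ry": 0,"rz": -0.0125,"tx": -0.02,"ty": 0.13,"tz": 4.0,"fingers": 20},{"rx": 0,"ry": 0,"rz": -0.0125,"tx": -0.02,"ty": 0.13,"tz": 4.0,"fingers": 20}]'

```text
time: 6.65
position: [504.9, 132.1, 85.9]
orientation: [2.582, 1.789, 0.002]
contact_force: [1.0, 0.1, -2.3]
gripper_width: 0.322
finger_force: 44.6
```

```bash
python3 - <<'E'
from h import *
im=r.read_camera("wrist");cv2.imwrite("pics/w4.png",im[:320,180:460]);cv2.imwrite("pics/w4c.png",cv2.resize(im[100:320,220:420],None,fx=2.7,fy=2.7,interpolation=2))
s=r.sense();P=pose()[0];print(P,yaw(),s["contact_force"])
ax=np.array([np.cos(1.21),np.sin(1.21),0]);ay=np.array([-ax[1],ax[0],0])
W=np.array([504.5,130.5,32])
for n,p in {"flange front":P+20*ax-[0,0,14],"top":P+42*np.array([0,0,1.]),"winEndL":W+22*ax+11*ay,"winEndR":W+22*ax-11*ay,"stop":W+133.1*ax-[0,0,5]}.items(): print(n,proj("wrist",p).round(1),((proj("wrist",p)-[220,100])*2.7).round())
im=im.astype(int)
for k in(60,80,100,120):
    g=im[k,280:360].sum(1)/3;dk=np.nonzero(g<130)[0]+280
    if len(dk):
        q=ray("wrist",[(dk.min()+dk.max())/2,k],32);print(k,dk.min(),dk.max(),q.round(1),"lateral from TCP",round((q-P)@ay,2), "from W",round((q-W)@ay,2))
E
```

```text
[505.15743499 132.29658742  86.31942143] 1.2117255298132539 [ 0.24004265 -0.16565997 -3.25668988]
flange front [317.7 201. ] [264. 273.]
top [318.2 277.5] [265. 479.]
winEndL [302.9 186.4] [224. 233.]
winEndR [332.  186.5] [303. 233.]
stop [317.8  23.3] [ 264. -207.]
60 308 328 [543.4 233.   32. ] lateral from TCP -0.2 from W -0.18
80 308 328 [538.9 221.1  32. ] lateral from TCP -0.23 from W -0.22
100 309 328 [534.7 208.8  32. ] lateral from TCP -0.62 from W -0.6
120 309 328 [530.  196.2  32. ] lateral from TCP -0.66 from W -0.64
```

View pics/w4c.png

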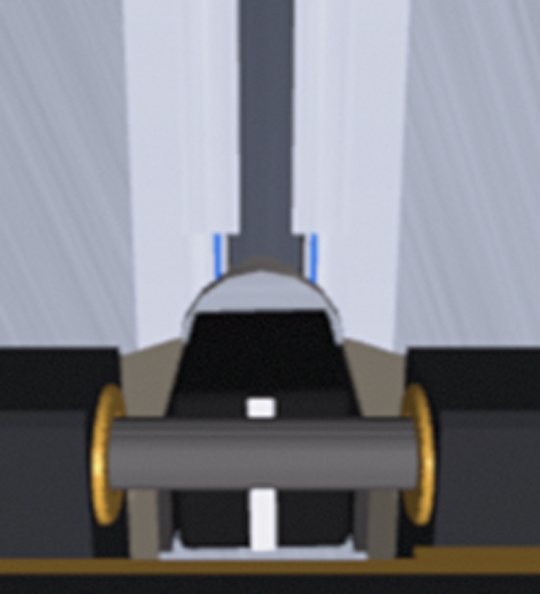

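The window's blue edges end at crop row 233, as predicted. The slot is centred at column 266 and the post at 261–263, so I'll shift ~0.8 mm along tool +y and lower.

move_arm --moves '[{"rx": 0,"ry": 0,"rz": 0,"tx": -0.04,"ty": 0.03,"tz": 0,"fingers": 20},{"rx": 0,"ry": 0,"rz": 0,"tx": -0.04,"ty": 0.03,"tz": 0.3,"fingers": 20},{"rx": 0,"ry": 0,"rz": 0,"tx": -0.04,"ty": 0.03,"tz": 0.5,"fingers": 20},{"rx": 0,"ry": 0,"rz": 0,"tx": -0.04,"ty": 0.03,"tz": 0.7,"fingers": 20},{"rx": 0,"ry": 0,"rz": 0,"tx": -0.04,"ty": 0.03,"tz": 0.9,"fingers": 20},{"rx": 0,"ry": 0,"rz": 0,"tx": -0.04,"ty": 0.03,"tz": 0.9,"fingers": 20}]'

```text
time: 7.2
position: [503.7, 130.6, 61.4]
orientation: [-2.581, -1.789, 0.003]
contact_force: [-0.2, -1.0, -2.2]
gripper_width: 0.322
finger_force: 44.6
```

move_arm --moves '[{"rx": 0,"ry": 0,"rz": 0,"tx": 0,"ty": 0,"tz": 0.08,"fingers": 20},{"rx": 0,"ry": 0,"rz": 0,"tx": 0,"ty": 0,"tz": 0.14,"fingers": 20},{"rx": 0,"ry": 0,"rz": 0,"tx": 0,"ty": 0,"tz": 0.2,"fingers": 20},{"rx": 0,"ry": 0,"rz": 0,"tx": 0,"ty": 0,"tz": 0.22,"fingers": 20},{"rx": 0,"ry": 0,"rz": 0,"tx": 0,"ty": 0,"tz": 0.22,"fingers": 20},{"rx": 0,"ry": 0,"rz": 0,"tx": 0,"ty": 0,"tz": 0.22,"fingers": 20}]'

```text
time: 7.7
position: [504.5, 130.9, 57.1]
orientation: [2.582, 1.79, 0.0]
contact_force: [-0.1, 0.4, -2.7]
gripper_width: 0.325
finger_force: 44.6
```

```bash
python3 - <<'E'
from h import *
im=r.read_camera("wrist");cv2.imwrite("pics/w5.png",cv2.resize(im[0:320,220:420],None,fx=1.8,fy=1.8,interpolation=2))
s=r.sense();P,Q=pose();print(P,yaw(),s["contact_force"],s["wrist_torque"],Q.as_matrix()[:,2])
E
```

```text
[504.54090753 130.8978348   57.15835654] 1.2121588446798384 [-0.4459873   0.06359745 -2.62558554] [-0.0486218  -0.12748454 -0.02345101] [ 1.70129267e-04  1.66259029e-05 -9.99999985e-01]
```

View pics/w5.png

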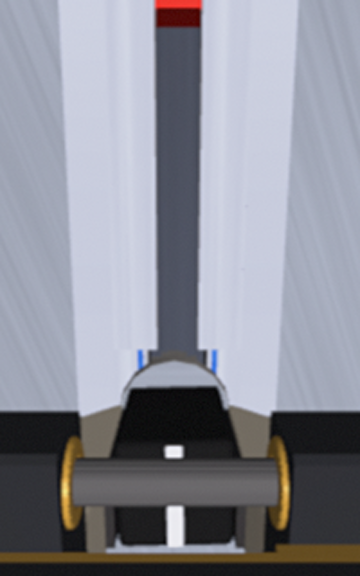

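The foot is inside the window, and the red stop is at crop (178,8). Nothing is touching yet, so I'll go down to contact.

move_arm --moves '[{"rx": 0,"ry": 0,"rz": 0,"tx": 0,"ty": 0,"tz": 0.04,"fingers": 20},{"rx": 0,"ry": 0,"rz": 0,"tx": 0,"ty": 0,"tz": 0.08,"fingers": 20},{"rx": 0,"ry": 0,"rz": 0,"tx": 0,"ty": 0,"tz": 0.08,"fingers": 20},{"rx": 0,"ry": 0,"rz": 0,"tx": 0,"ty": 0,"tz": 0.08,"fingers": 20}]'

```text
time: 8.08
position: [504.4, 130.9, 55.0]
orientation: [2.582, 1.79, -0.0]
contact_force: [0.3, 0.1, -3.3]
gripper_width: 0.324
finger_force: 44.6
```

move_arm --moves '[{"rx": 0,"ry": 0,"rz": 0,"tx": 0,"ty": 0,"tz": 0.04,"fingers": 20},{"rx": 0,"ry": 0,"rz": 0,"tx": 0,"ty": 0,"tz": 0.08,"fingers": 20},{"rx": 0,"ry": 0,"rz": 0,"tx": 0,"ty": 0,"tz": 0.08,"fingers": 20},{"rx": 0,"ry": 0,"rz": 0,"tx": 0,"ty": 0,"tz": 0.08,"fingers": 20}]'

```text
time: 8.42
position: [506.1, 131.7, 54.9]
orientation: [2.581, 1.789, 0.005]
contact_force: [-1.6, -0.8, 14.6]
gripper_width: 0.323
finger_force: 44.7
```

move_arm --moves '[{"rx": 0,"ry": 0,"rz": 0,"tx": 0,"ty": 0,"tz": -0.1,"fingers": 20},{"rx": 0,"ry": 0,"rz": 0,"tx": 0,"ty": 0,"tz": -0.1,"fingers": 20},{"rx": 0,"ry": 0,"rz": 0,"tx": 0.25,"ty": 0,"tz": -0.1,"fingers": 20},{"rx": 0,"ry": 0,"rz": 0,"tx": 0.5,"ty": 0,"tz": -0.1,"fingers": 20},{"rx": 0,"ry": 0,"rz": 0,"tx": 0.75,"ty": 0,"tz": -0.1,"fingers": 20},{"rx": 0,"ry": 0,"rz": 0,"tx": 1.0,"ty": 0,"tz": -0.1,"fingers": 20},{"rx": 0,"ry": 0,"rz": 0,"tx": 1.25,"ty": 0,"tz": -0.1,"fingers": 20},{"rx": 0,"ry": 0,"rz": 0,"tx": 1.5,"ty": 0,"tz": -0.1,"fingers": 20},{"rx": 0,"ry": 0,"rz": 0,"tx": 1.75,"ty": 0,"tz": -0.1,"fingers": 20},{"rx": 0,"ry": 0,"rz": 0,"tx": 2.0,"ty": 0,"tz": -0.1,"fingers": 20},{"rx": 0,"ry": 0,"rz": 0,"tx": 2.0,"ty": 0,"tz": -0.1,"fingers": 20},{"rx": 0,"ry": 0,"rz": 0,"tx": 2.0,"ty": 0,"tz": -0.1,"fingers": 20}]'

```text
time: 9.42
position: [522.0, 178.1, 55.5]
orientation: [-2.581, -1.79, 0.0]
contact_force: [-0.4, -0.3, -2.1]
gripper_width: 0.325
finger_force: 44.6
```

```bash
cat >> h.py <<'E'
ax=np.array([np.cos(1.21),np.sin(1.21),0]);ay=np.array([-ax[1],ax[0],0]);C=np.array([529.4,196,0])
def st():
    s=r.sense();P,Q=pose();f=np.array(s["contact_force"])
    print("t",s["time"],"rail xy",round((P-C)@ax,2),round((P-C)@ay,2),"z",P[2].round(2),"yaw",round(yaw(),4),"f along/lat/z",(f@ax).round(2),(f@ay).round(2),f[2].round(2),"w",s["gripper_width"],"q7",round(s["q"][6],2))
E
python3 -c "
from h import *
st()
im=r.read_camera('wrist');st()
im=im.astype(int);m=(im[...,2]>180)&(im[...,1]<100);m[:,:280]=0;m[:,360:]=0;m[220:]=0
v,u=np.nonzero(m);print('red rows',v.min(),v.max());q=ray('wrist',[(u.min()+u.max())/2,v.max()+.5],27);print('stop face',(q-C)@ax)
"
```

```text
t 9.4167 rail xy -19.34 0.61 z 55.52 yaw 1.2129 f along/lat/z -0.47 0.28 -2.11 w 0.3246690503959262 q7 -1.09
t 9.4667 rail xy -19.91 0.5 z 55.45 yaw 1.2123 f along/lat/z 0.39 -0.84 -2.99 w 0.3241469126064091 q7 -1.09
red rows 79 96
stop face 62.450969863767746
```

move_arm --moves '[{"rx": 0,"ry": 0,"rz": 0,"tx": 0.25,"ty": 0,"tz": 0,"fingers": 20},{"rx": 0,"ry": 0,"rz": 0,"tx": 0.5,"ty": 0,"tz": 0,"fingers": 20},{"rx": 0,"ry": 0,"rz": 0,"tx": 0.75,"ty": 0,"tz": 0,"fingers": 20},{"rx": 0,"ry": 0,"rz": 0,"tx": 1.0,"ty": 0,"tz": 0,"fingers": 20},{"rx": 0,"ry": 0,"rz": 0,"tx": 1.25,"ty": 0,"tz": 0,"fingers": 20},{"rx": 0,"ry": 0,"rz": 0,"tx": 1.5,"ty": 0,"tz": 0,"fingers": 20},{"rx": 0,"ry": 0,"rz": 0,"tx": 1.75,"ty": 0,"tz": 0,"fingers": 20},{"rx": 0,"ry": 0,"rz": 0,"tx": 2.0,"ty": 0,"tz": 0,"fingers": 20},{"rx": 0,"ry": 0,"rz": 0,"tx": 2.2,"ty": 0,"tz": 0,"fingers": 20},{"rx": 0,"ry": 0,"rz": 0,"tx": 2.3,"ty": 0,"tz": 0,"fingers": 20},{"rx": 0,"ry": 0,"rz": 0,"tx": 2.3,"ty": 0,"tz": 0,"fingers": 20},{"rx": 0,"ry": 0,"rz": 0,"tx": 2.3,"ty": 0,"tz": 0,"fingers": 20}]'

```text
time: 10.47
position: [542.1, 231.4, 55.5]
orientation: [2.582, 1.79, -0.001]
contact_force: [0.1, 0.6, -2.8]
gripper_width: 0.323
finger_force: 44.6
```

```bash
cat >> h.py <<'E'
def red():
    im=r.read_camera('wrist').astype(int);st()
    m=(im[...,2]>180)&(im[...,1]<100);m[:,:280]=0;m[:,360:]=0;m[240:]=0
    v,u=np.nonzero(m);print('red rows',v.min(),v.max(),u.min(),u.max());
    for e in (v.max()+.5,v.min()-.5):print('stop face/back',((ray('wrist',[(u.min()+u.max())/2,e],27)-C)@ax).round(2))
E
python3 -c "
from h import *
red()"
```

```text
t 10.5167 rail xy 37.36 0.54 z 55.46 yaw 1.212 f along/lat/z -0.59 0.27 -2.25 w 0.3253867855520389 q7 -1.15
red rows 172 187 308 329
stop face/back 62.6
stop face/back 73.33
```

move_arm --moves '[{"rx": 0,"ry": 0,"rz": 0,"tx": 0.12,"ty": 0,"tz": 0,"fingers": 20},{"rx": 0,"ry": 0,"rz": 0,"tx": 0.24,"ty": 0,"tz": 0,"fingers": 20},{"rx": 0,"ry": 0,"rz": 0,"tx": 0.34,"ty": 0,"tz": 0,"fingers": 20},{"rx": 0,"ry": 0,"rz": 0,"tx": 0.4,"ty": 0,"tz": 0,"fingers": 20},{"rx": 0,"ry": 0,"rz": 0,"tx": 0.4,"ty": 0,"tz": 0,"fingers": 20},{"rx": 0,"ry": 0,"rz": 0,"tx": 0.4,"ty": 0,"tz": 0,"fingers": 20}]'

```text
time: 11.02
position: [545.3, 240.2, 55.3]
orientation: [2.582, 1.789, -0.002]
contact_force: [-1.8, -1.9, -3.4]
gripper_width: 0.327
finger_force: 44.6
```

```bash
python3 -c "
from h import *
red()"
```

```text
t 11.0667 rail xy 46.96 0.68 z 55.26 yaw 1.2119 f along/lat/z -3.63 0.4 -2.69 w 0.3257214608973639 q7 -1.16
red rows 185 199 308 329
stop face/back 64.0
stop face/back 74.29
```

move_arm --moves '[{"rx": 0,"ry": 0,"rz": 0,"tx": 0.06,"ty": 0,"tz": 0,"fingers": 20},{"rx": 0,"ry": 0,"rz": 0,"tx": 0.12,"ty": 0,"tz": 0,"fingers": 20},{"rx": 0,"ry": 0,"rz": 0,"tx": 0.16,"ty": 0,"tz": 0,"fingers": 20},{"rx": 0,"ry": 0,"rz": 0,"tx": 0.18,"ty": 0,"tz": 0,"fingers": 20},{"rx": 0,"ry": 0,"rz": 0,"tx": 0.18,"ty": 0,"tz": 0,"fingers": 20},{"rx": 0,"ry": 0,"rz": 0,"tx": 0.18,"ty": 0,"tz": 0,"fingers": 20}]'

```text
time: 11.57
position: [546.7, 243.5, 55.1]
orientation: [2.582, 1.788, -0.004]
contact_force: [-2.5, -6.2, -1.9]
gripper_width: 0.324
finger_force: 44.7
```

```bash
python3 -c "
from h import *
red();st()"
```

```text
t 11.6167 rail xy 50.55 0.6 z 55.12 yaw 1.2114 f along/lat/z -6.53 -0.54 -1.33 w 0.32458187783608644 q7 -1.16
red rows 185 199 308 329
stop face/back 67.57
stop face/back 77.85
t 11.6167 rail xy 50.55 0.6 z 55.12 yaw 1.2114 f along/lat/z -6.53 -0.54 -1.33 w 0.32458187783608644 q7 -1.16
```

The stop is pressed about 4–5 mm (force 6.5 N). Start the quarter turn.

move_arm --moves '[{"rx": 0,"ry": 0,"rz": -0.1,"tx": 0,"ty": 0,"tz": 0,"fingers": 20},{"rx": 0,"ry": 0,"rz": -0.2,"tx": 0,"ty": 0,"tz": 0,"fingers": 20},{"rx": 0,"ry": 0,"rz": -0.3,"tx": 0,"ty": 0,"tz": 0,"fingers": 20},{"rx": 0,"ry": 0,"rz": -0.4,"tx": 0,"ty": 0,"tz": 0,"fingers": 20},{"rx": 0,"ry": 0,"rz": -0.5,"tx": 0,"ty": 0,"tz": 0,"fingers": 20},{"rx": 0,"ry": 0,"rz": -0.6,"tx": 0,"ty": 0,"tz": 0,"fingers": 20},{"rx": 0,"ry": 0,"rz": -0.6,"tx": 0,"ty": 0,"tz": 0,"fingers": 20}]'

```text
time: 12.2
position: [547.2, 243.4, 55.1]
orientation: [1.931, 2.477, -0.004]
contact_force: [-1.4, -5.5, -1.3]
gripper_width: 0.328
finger_force: 44.7
```

```bash
python3 -c "
from h import *
st();print(r.sense()['wrist_torque'],r.sense()['q'])"
```

```text
t 12.2 rail xy 50.59 0.11 z 55.11 yaw 1.8175 f along/lat/z -5.67 -0.62 -1.34 w 0.3278686565238244 q7 -0.66
[-1.61279844  0.29009347  0.04649572] [-0.11989159  0.65531141 -0.5745776   1.77564388  0.45854148  0.84968123
 -0.66331822]
```

Turning freely. Continue to the full quarter turn, yaw 1.21 + 1.571 = 2.781, so 0.963 more.

move_arm --moves '[{"rx": 0,"ry": 0,"rz": -0.1,"tx": 0,"ty": 0,"tz": 0,"fingers": 20},{"rx": 0,"ry": 0,"rz": -0.2,"tx": 0,"ty": 0,"tz": 0,"fingers": 20},{"rx": 0,"ry": 0,"rz": -0.3,"tx": 0,"ty": 0,"tz": 0,"fingers": 20},{"rx": 0,"ry": 0,"rz": -0.4,"tx": 0,"ty": 0,"tz": 0,"fingers": 20},{"rx": 0,"ry": 0,"rz": -0.5,"tx": 0,"ty": 0,"tz": 0,"fingers": 20},{"rx": 0,"ry": 0,"rz": -0.6,"tx": 0,"ty": 0,"tz": 0,"fingers": 20},{"rx": 0,"ry": 0,"rz": -0.7,"tx": 0,"ty": 0,"tz": 0,"fingers": 20},{"rx": 0,"ry": 0,"rz": -0.8,"tx": 0,"ty": 0,"tz": 0,"fingers": 20},{"rx": 0,"ry": 0,"rz": -0.9,"tx": 0,"ty": 0,"tz": 0,"fingers": 20},{"rx": 0,"ry": 0,"rz": -0.965,"tx": 0,"ty": 0,"tz": 0,"fingers": 20},{"rx": 0,"ry": 0,"rz": -0.965,"tx": 0,"ty": 0,"tz": 0,"fingers": 20},{"rx": 0,"ry": 0,"rz": -0.965,"tx": 0,"ty": 0,"tz": 0,"fingers": 20}]'

```text
time: 13.2
position: [548.6, 245.7, 56.0]
orientation: [0.574, 3.087, 0.003]
contact_force: [3.9, -0.4, -2.7]
gripper_width: 0.325
finger_force: 44.6
```

```bash
python3 -c "
from h import *
st();print(r.sense()['wrist_torque'])"
```

```text
t 13.2 rail xy 53.24 -0.41 z 56.02 yaw 2.7742 f along/lat/z 1.05 -3.81 -2.67 w 0.32494571875864703 q7 0.14
[-0.09284993 -1.14423355  0.02573271]
```

move_arm --moves '[{"rx": 0,"ry": 0,"rz": 0,"tx": 0,"ty": 0,"tz": 0.04,"fingers": 20},{"rx": 0,"ry": 0,"rz": 0,"tx": 0,"ty": 0,"tz": 0.05,"fingers": 20},{"rx": 0,"ry": 0,"rz": 0,"tx": 0,"ty": 0,"tz": 0.05,"fingers": 20},{"rx": 0,"ry": 0,"rz": 0,"tx": 0,"ty": 0,"tz": 0.05,"fingers": 36},{"rx": 0,"ry": 0,"rz": 0,"tx": 0,"ty": 0,"tz": 0.05,"fingers": 50},{"rx": 0,"ry": 0,"rz": 0,"tx": 0,"ty": 0,"tz": 0.05,"fingers": 70},{"rx": 0,"ry": 0,"rz": 0,"tx": 0,"ty": 0,"tz": 0.05,"fingers": 70},{"rx": 0,"ry": 0,"rz": 0,"tx": 0,"ty": 0,"tz": 0.05,"fingers": 70},{"rx": 0,"ry": 0,"rz": 0,"tx": 0,"ty": 0,"tz": 0.05,"fingers": 70},{"rx": 0,"ry": 0,"rz": 0,"tx": 0,"ty": 0,"tz": 0.05,"fingers": 70}]'

```text
time: 14.03
position: [547.1, 245.1, 54.2]
orientation: [-0.569, -3.089, 0.0]
contact_force: [-0.4, -0.3, 0.0]
gripper_width: 0.749
finger_force: 0.0
```

Released, with the force at zero. Raise the hand and look.

move_arm --moves '[{"rx": 0,"ry": 0,"rz": 0,"tx": 0,"ty": 0,"tz": -0.6,"fingers": 70},{"rx": 0,"ry": 0,"rz": 0,"tx": 0,"ty": 0,"tz": -1.6,"fingers": 70},{"rx": 0,"ry": 0,"rz": 0,"tx": 0,"ty": 0,"tz": -3.0,"fingers": 70},{"rx": 0,"ry": 0,"rz": 0,"tx": 0,"ty": 0,"tz": -4.4,"fingers": 70},{"rx": 0,"ry": 0,"rz": 0,"tx": -0.5,"ty": 0,"tz": -5.8,"fingers": 70},{"rx": 0,"ry": 0,"rz": 0,"tx": -1.0,"ty": 0,"tz": -6.0,"fingers": 70},{"rx": 0,"ry": 0,"rz": 0,"tx": -1.0,"ty": 0,"tz": -6.0,"fingers": 70},{"rx": 0,"ry": 0,"rz": 0,"tx": -1.0,"ty": 0,"tz": -6.0,"fingers": 70},{"rx": 0,"ry": 0,"rz": 0,"tx": -1.0,"ty": 0,"tz": -6.0,"fingers": 70}]'

```text
time: 14.78
position: [569.3, 236.0, 203.4]
orientation: [-0.568, -3.088, 0.002]
contact_force: [-0.2, -0.4, -0.5]
gripper_width: 0.766
finger_force: 0.0
```

```bash
python3 - <<'E'
from h import *
im=r.read_camera("wrist");cv2.imwrite("pics/w6.png",im)
p=C+50.5*ax
print(proj("wrist",p+[0,0,96]),"line ends",proj("wrist",p+[0,0,96]+15*ay),proj("wrist",p+[0,0,96]-15*ay));st()
E
```

```text
[317.34190491 172.69237758] line ends [317.30231732 156.52393592] [317.38036377 188.39982281]
t 14.8333 rail xy 51.56 -23.01 z 203.11 yaw 2.7782 f along/lat/z -0.42 0.01 -0.06 w 0.7596201485248673 q7 0.31
```

View pics/w6.png

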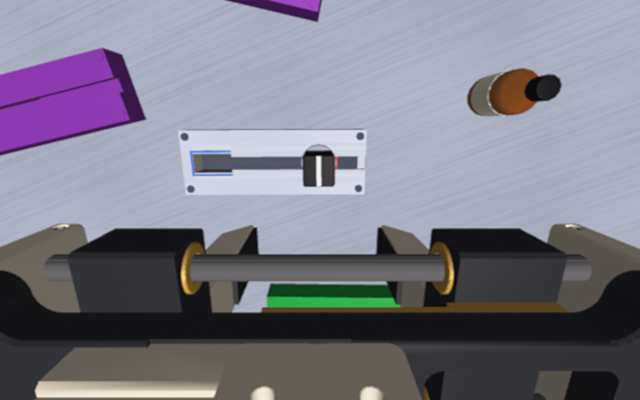

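The post stands upright at (319,170). Its white line runs straight across the slot, it is by the red stop, and the hand is clear. Handing in.

```bash
python3 -c "
from bench import r
print(r.finish_job())"
```

```text
the job is handed in; nothing more can be done
None
```

I handed the job in at about 15 s of the 61 s allowed: the post stands released and upright in the aluminium rail by the red stop, foot across the slot, after pressing the stop in about 4–5 mm, and the bystanders were not touched; the hand-in returned no verdict.

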